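Push a circuit board carrier home in its test jig and clamp it

ROBOT

A 7-joint arm with a two-finger parallel gripper is mounted at the origin on a cart in front of the work surface, level with it; the furniture and walls round the work are solid. World frame = base frame: x ahead of the robot, y to its left, z up, the work surface at z = 0. Lengths are in m, angles in rad, forces in N, time in s.
With the tool pointing down it reaches from about 0.425 to 0.95 m from the base axis. Payload 4.7 kg.
Tool frame: the origin (TCP) lies midway between the tips of the shut fingers; the grasp point (between the pads) lies r.grip_depth behind it (r.grip_depth is the distance from the TCP to the grasp point, in m); z points along the fingers, x is the direction in which the jaws open and shut, and the axes are right-handed (so a half turn about z gives the same grasp; the last joint's range is limited). The gripper opens to 87 mm and grips with 3 to 60 N. Pads are 19 mm wide; open, the fingers measure 117 mm over their backs; the gripper's body (75 mm by 190 mm) begins 51 mm behind the grasp point.
Start: joints at [-1.294, 0.469, -0.049, 1.532, 0.024, 1.141, -0.082], TCP at [0.203, 0.644, 0.223] pointing down, gripper open.
Joint ranges: [-2.59, 2.59], [-0.33, 1.99], [-1.39, 1.29], [0.1, 2.45], [-1.04, 4.18], [0.21, 1.99], [-2.66, 2.66]. Speed limits (rad/s): [2.57, 2.57, 3.14, 3.14, 3.14, 3.14, 3.14].

INTERFACE

Orientations are given as a unit quaternion [x, y, z, w].
In Python, from workcell import telemetry, eyes, r gives the robot as it stands.
- The arm moves only by the tool arm_command, never from a script. Its argument "deltas" is a list of rows, each an object with "travel": the shift along the tool's x, y, z in units of 30 mm (1.0 is 30 mm), a list of three; "twist": the turn about the tool's z in units of 5 degrees (1.0 is 5 degrees); "jaw": the closure, from 0 (fully open) to 1 (shut). A call has 1 to 10 rows; each row shifts and turns the pose as measured when the row begins, along the tool's axes as they then stand; what a row does not reach is not made up. A row lasts 1/12 s, in which the tool goes at most 41.7 mm and 7.16 degrees, less where a joint would pass 70% of its speed; a pose out of reach is approached as far as the arm can. A call is refused whole if a number of a shift passes 1 or a number of a turn 1, either way. A call with a gripper value outside its range is refused whole. The fingers move at their own pace and stop on an object; "grip_force" is the grip in N (left out, the last holds). Time passes only in rows, so rows that do not move let the fingers close. It gives the time, the measured TCP pose, the force and the opening at its end, in the units of the state.
- telemetry.read_state(): the state, without advancing time (a new reading comes with each control period).
- eyes.grab_frame(name): name is "scene" or "top"; returns a dict with "img" (480x640x3 uint8, red, green, blue), "K" (3x3 intrinsics, pixels), "R" (3x3) and "t" (3): a world point X has camera coordinates R X + t. Camera axes: x right, y down, z forward; pixel columns grow to the right and rows downward; lengths in m; the calibration is good to about 2 mm. A picture is of the moment at which its call begins. There is no depth.
- r.job_done(): hands the job in, once; it reports no verdict.
The state is a dict: "time_s": time; "q": joint angles; "qd": joint speeds; "joint_efforts": joint torques, N m; "ee_pos": TCP position; "tcp_rot": TCP orientation; "force": force on the tool from outside, world axes, zero at the start; "torque": the same for the moment, N m; "grip_width": finger opening in m.
Only numpy, scipy, OpenCV 4.12 (cv2) and the standard library are available. Lean on these libraries where they do the work, as an engineer would, in place of code of your own. Each camera call takes 0.05 s, during which the arm holds its last target.

TASK

A circuit board in its black carrier waits on the rails of the bench test jig. Using the fingertips only to push, slide the carrier by its upright tab along the rails until its runners drop into the locating notches and it sits flat in the jig, then push the red knob to swing the clamp arm fully round over the carrier's front edge. Do not pinch or lift the carrier or the knob, do not touch the circuit board, and leave everything else on the bench where it is.

Things in the scene. Friction and masses are not known exactly. Their poses are not given: they have to be found in the camera images.
- jig: board test jig fixed to the bench: dark base plate 168 (x) x 420 (y) mm, top at z = 16 mm, two aluminium rails along its own y axis. Origin on the bench under the plate's middle, z up. The carrier travels towards the jig's +y (the robot's left if the jig is not turned). Rails: tops at z = 34 mm, inner edges x = +-45 mm, y = -200 to 175 mm. Side fences: inner faces x = +-66.5 mm, tops z = 42 mm
- station (a point): point in the jig (jig x 0, y 90, z 42 mm; axes as the jig's) where the middle of the carrier's top face lies once seated. Each rail has a short notch (jig y 34.5 to 55.5 mm) and a long one (115.5 to 154.5 mm), 9 mm deep, entry edges bevelled 4 mm. A black probe block (top 30 mm, pins to 34 mm above the bench) stands between the rails under it
- carrier: black carrier, plate 130 (x) x 140 (y) x 8 mm, about 0.5 kg, loose on the rails, axes as the jig's. Origin: below the plate's middle, level with its runners' undersides; top face 16 mm above it. Riding, its origin is at jig z = 34 mm. At jig y = 90 mm (+-1.5 mm play) all runners drop in together: origin at z = 26 mm, top face level with the fences, and the notch ends stop it firmly
- carrier_top (a point): middle of the carrier's top face, axes as the carrier's. White runners 8 mm high under the plate's sides: 36 mm long ones centred at carrier y = +45 mm, 18 mm long ones at y = -45 mm; the long ones bridge the short notches. The carrier starts 65 to 150 mm short of the station. Pushed at up to 0.1 m/s it drops in without skipping across
- push_tab (a point): middle of the outer face of the aluminium push tab standing at the carrier's trailing (-y) edge: 60 mm wide (x), 6 mm thick, outer face at carrier y = -70 mm, flush with the plate's edge, top 38 mm above the carrier's origin; the point is 27 mm above that origin. Axes as the carrier's; push towards +y. Sliding takes 1 to 4 N
- board: green circuit board with four blue relays, 70 mm along the carrier's x, 38 mm along its y, 15 mm high, fixed in the middle of the carrier's top face; not to be touched. Origin at the centre of its underside, its long axis is its own y
- clamp (a joint): clamp arm's angle about its upright post (rad). 0 = open: the arm points along the jig's +x, beside the carrier's path. Grows clockwise seen from above to 1.57 = closed at its stop: it points along the jig's -y, over the front edge of the seated carrier. Light friction (about 0.5 N at the knob), stays where left. Starts between 0 and 0.4
- clamp_post (a point): axis of the clamp's post, at the arm's underside, 44 mm above the bench (jig x 0, y 190 mm; axes as the jig's). The arm is a flat steel bar 16 mm wide, 6 mm thick (top 50 mm above the bench), reaching 64 mm from the axis: it passes 2 mm above the seated carrier but is blocked by the edge of one that has not dropped
- clamp_knob (a point): middle of the red knob on the clamp arm, 55 mm from the post's axis: upright, 14 mm diameter, red from 54 to 72 mm above the bench, on a thin neck; the point is 63 mm above the bench. z up, x points along the arm away from the post
- side_cutter: side cutter with red grips, 37x125x10 mm, lying left of the jig; leave it alone. Origin under its middle, long axis y
- purple_driver: precision screwdriver with purple handle, 10x127x10 mm, lying beyond the side cutter; leave it alone. Origin under its middle, long axis y
- tape_roll: roll of amber tape, 66 mm diameter, 13 mm high, behind the jig; leave it alone. Origin under its middle
- flux_bottle: small flux bottle with orange tip, 30 mm diameter, 86 mm high, behind the jig; leave it alone. Origin under its middle
- clear_tub: clear plastic tub, 103x113x52 mm, at the left; leave it alone. Origin under its middle
- spare_board: second circuit board with blue relays, 38x70x15 mm, lying in the clear tub; leave it alone. Origin under its middle

How it is judged:
By the outcome, as a careful person would: the job done as asked, in the order asked, and still so for the second after the job is handed in, with the robot touching nothing.
It also fails if it takes over 45 s, if anything falls off the work surface, if the arm or the gripper's body presses on something with over 40 N, if the wrist force passes 120 N, or if a joint passes its speed limit or range.

## Working session

There is one attempt and no reset: what is moved stays moved. The work goes in short steps, Python scripts to look and compute and a tool call to move; the robot and the scene stay as the last step left them, time stands still between calls to the robot, and variables do not carry over. Pictures are saved under pics/ and viewed, and the job is handed in when it is done.

Besides the shell and the picture viewer there is one more tool, called after ">>>" as a command line: name --argument value ..., lists and objects as JSON in quotes. arm_command: Moves the arm, as the interface text tells. Its arguments: {"type":"object","properties":{"deltas":{"type":"array"},"grip_force":{"type":"number"}},"required":["deltas"]}

```bash
mkdir -p pics
python3 - <<'E'
from workcell import telemetry, eyes, r
import cv2,pickle
s=telemetry.read_state();print(s['time_s'],s['ee_pos'],s['tcp_rot'],s['grip_width'],r.grip_depth)
for n in("scene","top"):
    f=eyes.grab_frame(n);pickle.dump(f,open(f'{n}0.pkl','wb'));cv2.imwrite(f'pics/{n}0.png',f['img'][:,:,::-1])
    print(n,f['K'].tolist(),f['R'].tolist(),f['t'].tolist())
E
```

```text
0.0 [0.20303274 0.64314544 0.22149062] [ 8.06546778e-01  5.91169505e-01 -7.51633724e-04  5.88524531e-04] 0.08669053048985126 0.0187
scene [[550.0638577528002, 0.0, 304.09609463176633], [0.0, 550.0638577528002, 235.64346139167552], [0.0, 0.0, 1.0]] [[0.6946745165433984, -0.7190790481888397, 0.01877867197189716], [-0.3083634619350547, -0.3212805794314704, -0.8953718582933053], [0.649876366248707, 0.6162013564866691, -0.4449231358958142]] [-0.4297789975056313, 0.22697878803290483, 0.9396615850767724]
top [[469.21967129044015, 0.0, 316.326693826975], [0.0, 469.21967129044015, 241.5772322693697], [0.0, 0.0, 1.0]] [[0.006546054342869852, -0.9996611328619798, 0.025194614854047802], [-0.9987809576968757, -0.007768862032240071, -0.048746726298653315], [0.04892594112178119, -0.024844802833341815, -0.998493359045277]] [-0.038204802025637676, 0.560178158745694, 1.2054472381147958]
```

View pics/scene0.png

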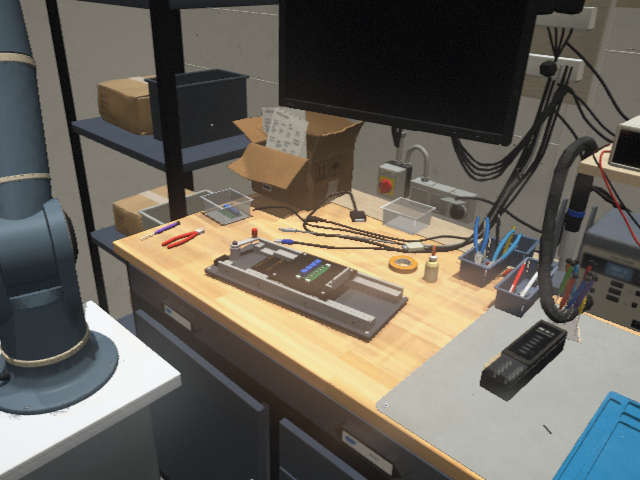

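View pics/top0.png

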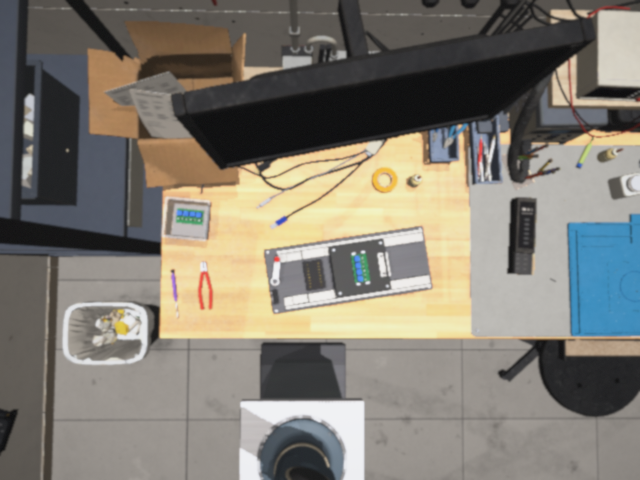

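Run:
```python
import cv2
a=cv2.imread('pics/top0.png')[215:325,255:445];cv2.imwrite('pics/topc.png',cv2.resize(a,None,fx=4.2,fy=4.2,interpolation=cv2.INTER_CUBIC))
a=cv2.imread('pics/scene0.png')[220:345,195:415];cv2.imwrite('pics/scenec.png',cv2.resize(a,None,fx=3.6,fy=3.6,interpolation=cv2.INTER_CUBIC))
```

```text
(no output)
```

View pics/topc.png

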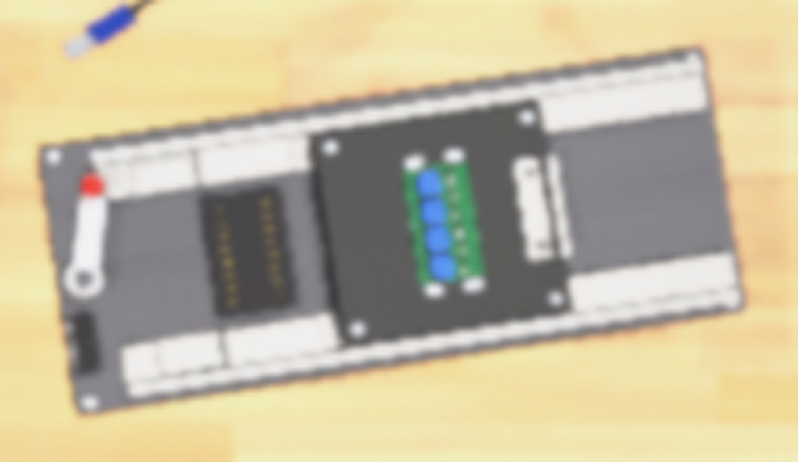

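View pics/scenec.png

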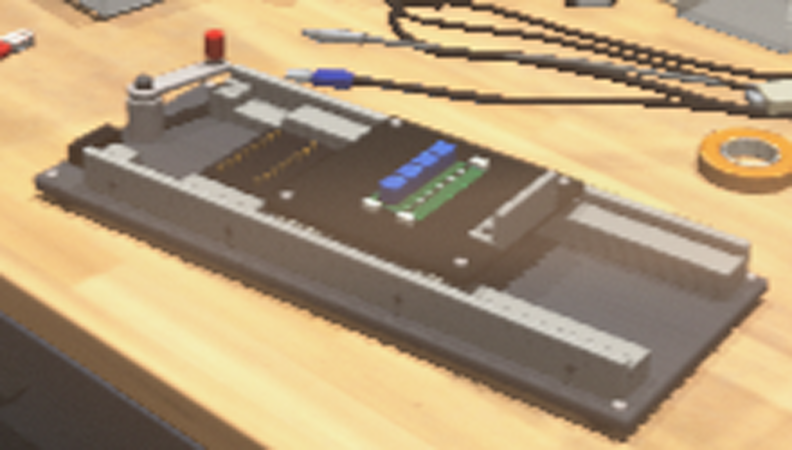

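```bash
cat > h.py <<'E'
import pickle,numpy as np
from scipy.optimize import least_squares
def proj(f,X):
    c=np.atleast_2d(X)@f['R'].T+f['t'];p=c@f['K'].T;return p[:,:2]/p[:,2:]
def back(f,uv,z):
    d=np.linalg.inv(f['K'])@[uv[0],uv[1],1];C=-f['R'].T@f['t'];d=f['R'].T@d
    return C+d*(z-C[2])/d[2]
def tw(pose,P):
    x,y,a=pose;P=np.atleast_2d(P);c,s=np.cos(a),np.sin(a)
    return np.c_[x+c*P[:,0]-s*P[:,1],y+s*P[:,0]+c*P[:,1],P[:,2]]
E
python3 - <<'E'
from h import *
T=pickle.load(open('top0.pkl','rb'));S=pickle.load(open('scene0.pkl','rb'))
t=lambda u,v:np.array([255+(u+.5)/4.2-.5,215+(v+.5)/4.2-.5]); s=lambda u,v:np.array([195+(u+.5)/3.6-.5,220+(v+.5)/3.6-.5])
P=np.array([[84,210,16],[84,-210,16],[-84,-210,16],[-84,210,16]])/1e3
uT=np.array([t(40,148),t(703,48),t(743,308),t(82,412)]);uS=np.array([s(765,287),s(620,433),s(38,180)])
f=lambda p:np.r_[(proj(T,tw(p,P))-uT).ravel(),(proj(S,tw(p,P[1:]))-uS).ravel()]
o=least_squares(f,[.45,0,0]);print(o.x,o.fun.round(1))
f2=lambda p:f(p)[:8];o2=least_squares(f2,[.45,0,0]);print(o2.x,o2.fun.round(1))
j=o.x
def tojig(X):
    d=X[:2]-j[:2];c,s_=np.cos(j[2]),np.sin(j[2]);return np.array([c*d[0]+s_*d[1],-s_*d[0]+c*d[1]])*1e3
for n,u,z in [('TL',t(312,136),.05),('TR',t(540,102),.05),('BR',t(572,313),.05),('BL',t(342,345),.05),('tabL',t(549,156),.072),('tabR',t(568,257),.072),('knob',t(91,185),.072),('post',t(84,278),.05),('brd',t(443,228),.05)]:
    print(n,tojig(back(T,u,z)).round(1))
print('knobS',tojig(back(S,s(214,34),.072)).round(1),tojig(back(S,s(214,46),.063)).round(1))
E
```

```text
[ 0.48823955 -0.11864014  0.14799033] [-0.3 -1.   1.4  0.3  1.7  2.3 -1.4  0.9  1.4 -1.5  1.2 -2.2 -2.2 -1.3]
[ 0.48992515 -0.11776253  0.15866381] [-0.8 -0.7  0.6 -1.1  1.5  0.7 -1.3  1. ]
TL [64.3 44.5]
TR [ 65.3 -94.7]
BR [-62.8 -95. ]
BL [-62.   44.5]
tabL [ 32.3 -91.4]
tabR [-28.2 -93.7]
knob [ 53.3 178.5]
post [ -0.6 191.5]
brd [ -1.5 -25.6]
knobS [ 50.7 174.2] [ 51.2 174.9]
```

>>> arm_command --deltas '[{"travel": [-0.8,1,0],"twist": 0,"jaw": 1},{"travel": [-0.8,1,0],"twist": 0,"jaw": 1},{"travel": [-0.8,1,0],"twist": 0,"jaw": 1},{"travel": [-0.8,1,0],"twist": 0,"jaw": 1},{"travel": [-0.8,1,0],"twist": 0,"jaw": 1},{"travel": [-0.8,1,0],"twist": 0,"jaw": 1},{"travel": [-0.8,0.9,0],"twist": -1,"jaw": 1},{"travel": [-0.9,0.7,0],"twist": -1,"jaw": 1},{"travel": [-1,0.5,0],"twist": -1,"jaw": 1},{"travel": [-1,0.2,0],"twist": -1,"jaw": 1}]' --grip_force 20

```text
time_s: 0.93
ee_pos: [0.3824, 0.3207, 0.2147]
tcp_rot: [0.681, 0.733, -0.005, -0.001]
force: [0.6, -0.5, 0.7]
grip_width: 0.028
```

>>> arm_command --deltas '[{"travel": [-1,0.3,0],"twist": -0.4,"jaw": 1},{"travel": [-1,0.3,0],"twist": -0.4,"jaw": 1},{"travel": [-1,0.3,0],"twist": 0,"jaw": 1},{"travel": [-1,0.3,0],"twist": 0,"jaw": 1},{"travel": [-1,0.2,0],"twist": 0,"jaw": 1},{"travel": [-1,0.2,0],"twist": 0,"jaw": 1},{"travel": [-1,0.1,0],"twist": 0,"jaw": 1},{"travel": [-1,0.1,0],"twist": 0,"jaw": 1},{"travel": [-1,0,0],"twist": 0,"jaw": 1},{"travel": [-1,0,0],"twist": 0,"jaw": 1}]'

```text
time_s: 1.77
ee_pos: [0.4777, 0.0131, 0.2135]
tcp_rot: [0.652, 0.758, -0.006, -0.002]
force: [0.1, 1.6, -0.2]
grip_width: 0.0002
```

>>> arm_command --deltas '[{"travel": [-1,0,0],"twist": 0,"jaw": 1},{"travel": [-1,0,0],"twist": 0,"jaw": 1},{"travel": [-1,0,0],"twist": 0,"jaw": 1},{"travel": [-1,0,0],"twist": 0,"jaw": 1},{"travel": [-1,0,0],"twist": 0,"jaw": 1},{"travel": [-1,0,0],"twist": 0,"jaw": 1},{"travel": [-0.5,0,0],"twist": 0,"jaw": 1},{"travel": [0,0,0],"twist": 0,"jaw": 1}]'

```text
time_s: 2.43
ee_pos: [0.504, -0.1968, 0.2128]
tcp_rot: [0.656, 0.755, -0.009, -0.003]
force: [1.1, -0.1, 0.7]
grip_width: 0.0002
```

>>> arm_command --deltas '[{"travel": [-0.9,0,0.3],"twist": 0,"jaw": 1},{"travel": [-0.8,0,0.8],"twist": 0,"jaw": 1},{"travel": [0,0,0.8],"twist": 0,"jaw": 1},{"travel": [0,0,0.8],"twist": 0,"jaw": 1},{"travel": [0,0,0],"twist": 0,"jaw": 1}]'

```text
time_s: 2.85
ee_pos: [0.5115, -0.2465, 0.1298]
tcp_rot: [0.655, 0.756, -0.007, -0.002]
force: [-1.3, 0.7, 0.4]
grip_width: 0.0003
```

```bash
cat > look.py <<'E'
import sys,cv2,pickle
from workcell import telemetry, eyes, r
k=sys.argv[1]
s=telemetry.read_state();print(s['time_s'],s['ee_pos'].round(4),s['tcp_rot'].round(4))
f=eyes.grab_frame('top');pickle.dump(f,open(f'top{k}.pkl','wb'));a=f['img'][215:325,235:465,::-1]
g=eyes.grab_frame('scene');pickle.dump(g,open(f'scene{k}.pkl','wb'));b=g['img'][200:345,195:425,::-1]
c=cv2.vconcat([cv2.resize(x,None,fx=2.3,fy=2.3,interpolation=cv2.INTER_CUBIC) for x in (a,b)]);cv2.imwrite(f'pics/look{k}.png',c)
E
python3 look.py 1
```

```text
2.85 [ 0.5115 -0.2465  0.1298] [ 0.6549  0.7557 -0.0068 -0.0023]
```

View pics/look1.png

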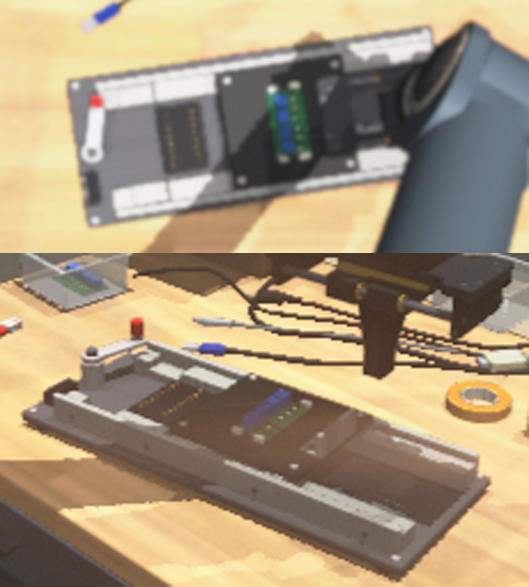

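>>> arm_command --deltas '[{"travel": [0,0,0.7],"twist": 0,"jaw": 1},{"travel": [0,0,0.7],"twist": 0,"jaw": 1},{"travel": [0,0,0.6],"twist": 0,"jaw": 1},{"travel": [0,0,0.4],"twist": 0,"jaw": 1},{"travel": [0,0,0],"twist": 0,"jaw": 1},{"travel": [0,0,0],"twist": 0,"jaw": 1}]'

```text
time_s: 3.45
ee_pos: [0.5233, -0.245, 0.0701]
tcp_rot: [0.652, 0.759, -0.0, 0.009]
force: [0.2, -1.3, -0.2]
grip_width: 0.0002
```

```bash
python3 look.py 2
```

```text
3.45 [ 0.5233 -0.245   0.0701] [ 6.515e-01  7.586e-01 -3.000e-04  8.800e-03]
```

View pics/look2.png

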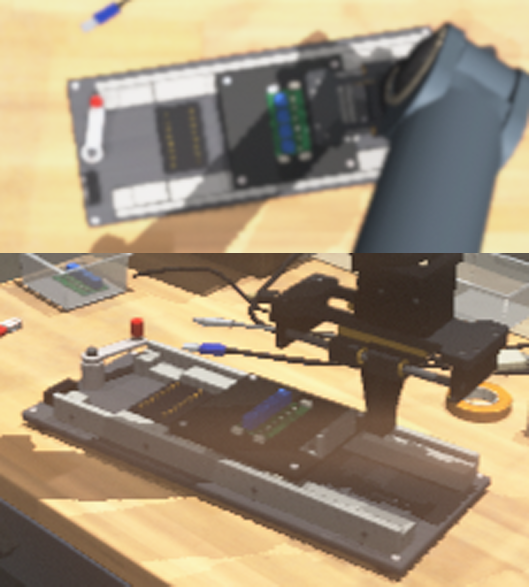

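>>> arm_command --deltas '[{"travel": [0,-0.3,0.3],"twist": 0,"jaw": 1},{"travel": [0,-0.2,0.3],"twist": 0,"jaw": 1},{"travel": [0.1,0,0.1],"twist": 0,"jaw": 1},{"travel": [0,0,0],"twist": 0,"jaw": 1}]'

```text
time_s: 3.88
ee_pos: [0.5113, -0.2456, 0.0527]
tcp_rot: [0.651, 0.759, 0.002, 0.013]
force: [0.5, -0.4, -0.2]
grip_width: 0.0006
```

>>> arm_command --deltas '[{"travel": [0.2,0,0],"twist": 0,"jaw": 1},{"travel": [0.2,0,0],"twist": 0,"jaw": 1},{"travel": [0.2,0,0],"twist": 0,"jaw": 1},{"travel": [0.2,0,0],"twist": 0,"jaw": 1},{"travel": [0.2,0,0],"twist": 0,"jaw": 1},{"travel": [0.2,0,0],"twist": 0,"jaw": 1}]'

```text
time_s: 4.38
ee_pos: [0.5077, -0.2093, 0.0538]
tcp_rot: [0.652, 0.758, 0.002, 0.016]
force: [0.1, -2.1, -0.3]
grip_width: 0.0004
```

```bash
python3 look.py 3
```

```text
4.3833 [ 0.5077 -0.2093  0.0538] [0.6517 0.7583 0.0017 0.0163]
```

View pics/look3.png

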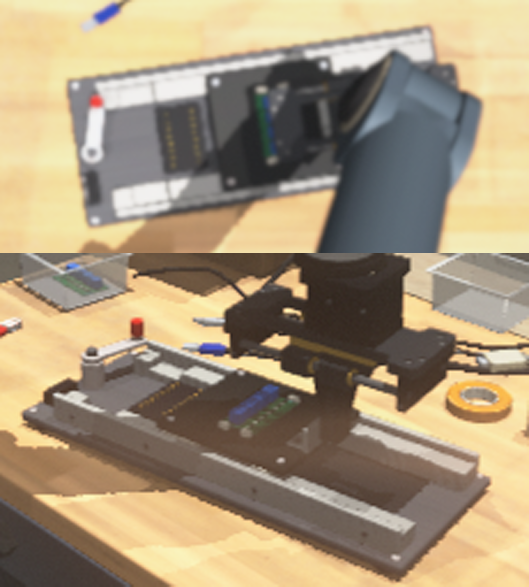

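>>> arm_command --deltas '[{"travel": [0.2,0,0],"twist": 0,"jaw": 1},{"travel": [0.2,0,0],"twist": 0,"jaw": 1},{"travel": [0.2,0,0],"twist": 0,"jaw": 1},{"travel": [0.2,0,0],"twist": 0,"jaw": 1},{"travel": [0.2,0,0],"twist": 0,"jaw": 1},{"travel": [0.2,0,0],"twist": 0,"jaw": 1},{"travel": [0.2,0,0],"twist": 0,"jaw": 1},{"travel": [0.2,0,0],"twist": 0,"jaw": 1},{"travel": [0.2,0,0],"twist": 0,"jaw": 1},{"travel": [0.2,0,0],"twist": 0,"jaw": 1}]'

```text
time_s: 5.32
ee_pos: [0.4991, -0.1495, 0.0539]
tcp_rot: [0.653, 0.757, 0.001, 0.02]
force: [-0.0, -5.8, 1.5]
grip_width: 0.0005
```

>>> arm_command --deltas '[{"travel": [0.2,0,0],"twist": 0,"jaw": 1},{"travel": [0.2,0,0],"twist": 0,"jaw": 1},{"travel": [0.2,0,0],"twist": 0,"jaw": 1},{"travel": [0.2,0,0],"twist": 0,"jaw": 1},{"travel": [0.15,0,0],"twist": 0,"jaw": 1}]'

```text
time_s: 5.73
ee_pos: [0.4944, -0.1203, 0.0539]
tcp_rot: [0.653, 0.757, 0.0, 0.021]
force: [0.4, -4.3, 1.9]
grip_width: 0.0005
```

```bash
python3 look.py 4
```

```text
5.7333 [ 0.4944 -0.1203  0.0539] [6.532e-01 7.569e-01 3.000e-04 2.130e-02]
```

View pics/look4.png

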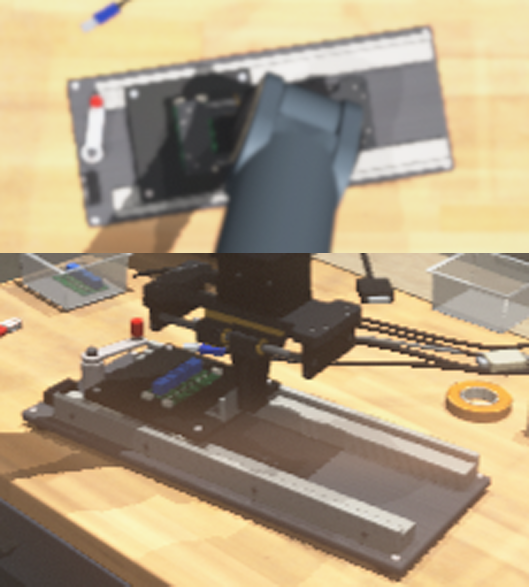

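>>> arm_command --deltas '[{"travel": [0.12,0,0],"twist": 0,"jaw": 1},{"travel": [0.12,0,0],"twist": 0,"jaw": 1},{"travel": [0.12,0,0],"twist": 0,"jaw": 1}]'

```text
time_s: 6.08
ee_pos: [0.4924, -0.1086, 0.0534]
tcp_rot: [0.653, 0.757, 0.0, 0.021]
force: [1.0, 0.1, 0.7]
grip_width: 0.0005
```

```bash
python3 look.py 5
```

```text
6.0833 [ 0.4924 -0.1086  0.0534] [6.535e-01 7.567e-01 4.000e-04 2.050e-02]
```

View pics/look5.png

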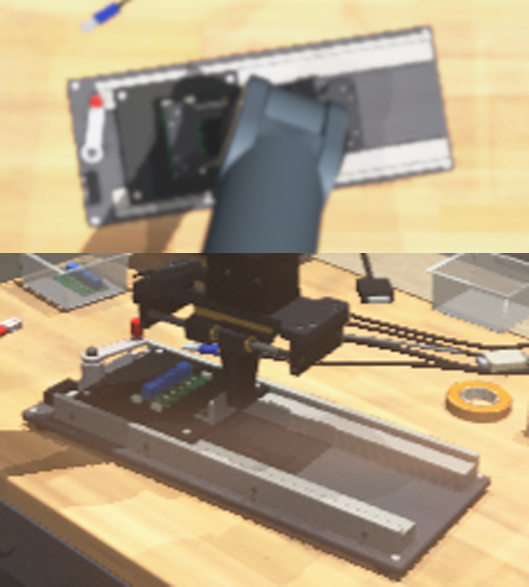

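>>> arm_command --deltas '[{"travel": [0.08,0,0],"twist": 0,"jaw": 1},{"travel": [0.08,0,0],"twist": 0,"jaw": 1}]'

```text
time_s: 6.35
ee_pos: [0.4918, -0.1047, 0.0531]
tcp_rot: [0.653, 0.757, -0.0, 0.021]
force: [0.6, -11.1, 0.5]
grip_width: 0.0005
```

>>> arm_command --deltas '[{"travel": [-0.5,0,0],"twist": 0,"jaw": 1},{"travel": [-0.5,0,-0.4],"twist": 0,"jaw": 1},{"travel": [0,0,-1],"twist": 0,"jaw": 1},{"travel": [0,0,-1],"twist": 0,"jaw": 1},{"travel": [0,-0.5,-1],"twist": 0,"jaw": 1},{"travel": [0,-0.5,0],"twist": 0,"jaw": 1}]'

```text
time_s: 6.85
ee_pos: [0.4628, -0.132, 0.156]
tcp_rot: [0.651, 0.759, -0.002, 0.016]
force: [0.2, -0.2, 0.5]
grip_width: 0.0007
```

```bash
python3 look.py 6; python3 -c "
import pickle,cv2
f=pickle.load(open('scene6.pkl','rb'))['img'][230:345,195:355,::-1]
cv2.imwrite('pics/s6.png',cv2.resize(f,None,fx=5,fy=5,interpolation=cv2.INTER_CUBIC))"
```

```text
6.85 [ 0.4628 -0.132   0.156 ] [ 0.6511  0.7588 -0.0018  0.0161]
```

View pics/look6.png

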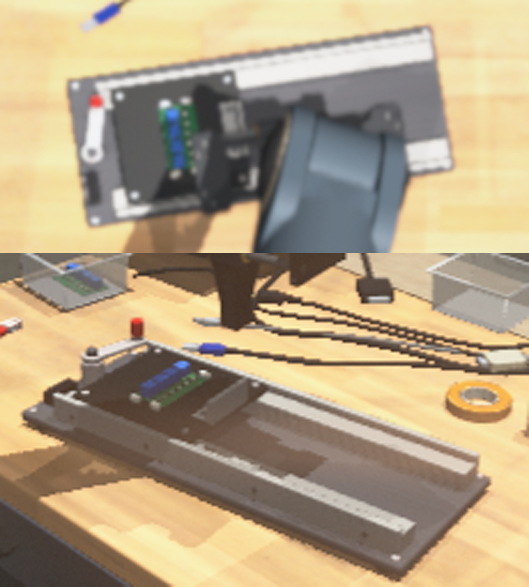

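View pics/s6.png

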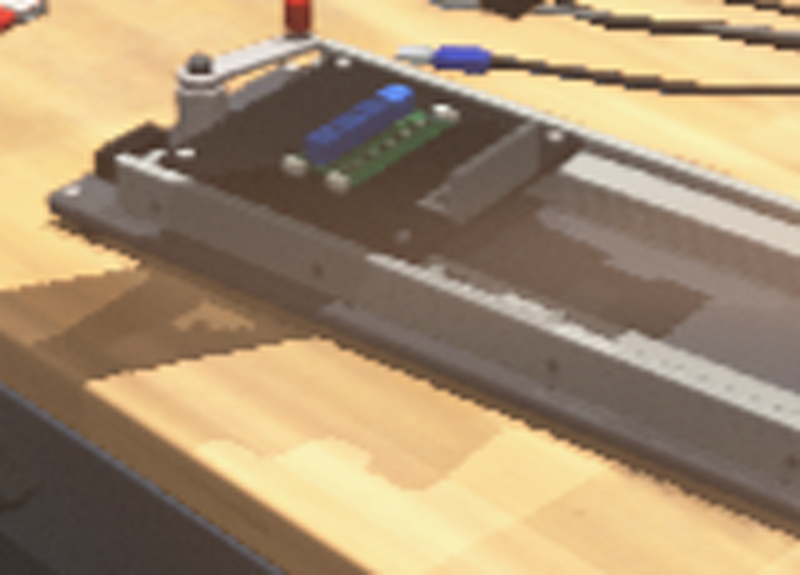

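Run:
```python
from h import *
T=pickle.load(open('top6.pkl','rb'));S=pickle.load(open('scene6.pkl','rb'))
import cv2
def red(f,x0,x1,y0,y1):
    a=f['img'].astype(int);m=(a[...,0]>130)&(a[...,1]<90)&(a[...,2]<90);v,u=np.nonzero(m[y0:y1,x0:x1]);print(len(u),u.min()+x0,u.max()+x0,v.min()+y0,v.max()+y0);return np.array([u.mean()+x0,v.mean()+y0])
t=red(T,262,295,245,275);s=red(S,240,270,222,245);print(t,s)
f=lambda X:np.r_[proj(T,X+[0,0,.007])[0]-t,proj(S,X)[0]-s]
o=least_squares(f,[.55,.05,.063]);print(o.x,o.fun)
f=lambda X:np.r_[proj(T,[X[0],X[1],.070])[0]-t,proj(S,[X[0],X[1],.063])[0]-s]
o=least_squares(f,[.55,.05]);print(o.x,o.fun)
j=(.489,-.118,.154)
d=o.x-j[:2];c,n=np.cos(j[2]),np.sin(j[2]);print(c*d[0]+n*d[1],-n*d[0]+c*d[1])
print(tw(j,np.array([[50,208,160],[0,190,50],[22,135,58]])/1e3))
```

```text
9 274 277 258 260
11 252 256 229 231
[275.88888889 258.88888889] [254. 230.]
[0.51495368 0.06578656 0.06728288] [ 0.32435285 -0.36043519 -0.45987448 -0.00446307]
[0.51604212 0.06714548] [-0.11768299 -0.78308424 -0.45320285  1.31819959]
0.05512192492500237 0.17880631166931737
[[0.50650273 0.09520801 0.16      ]
 [0.45985552 0.06975143 0.05      ]
 [0.49003172 0.01877696 0.058     ]]
```

>>> arm_command --deltas '[{"travel": [0.9,0.35,0],"twist": 0,"jaw": 1},{"travel": [0.9,0.35,0],"twist": 0,"jaw": 1},{"travel": [0.9,0.35,0],"twist": 0,"jaw": 1},{"travel": [0.9,0.35,0],"twist": 0,"jaw": 1},{"travel": [0.9,0.35,0],"twist": 0,"jaw": 1},{"travel": [0.9,0.35,0],"twist": 0,"jaw": 1},{"travel": [0.9,0.35,0],"twist": 0,"jaw": 1},{"travel": [0.8,0.2,0],"twist": 0,"jaw": 1},{"travel": [0,0,0],"twist": 0,"jaw": 1}]'

```text
time_s: 7.7
ee_pos: [0.5044, 0.1081, 0.1383]
tcp_rot: [0.652, 0.758, -0.007, 0.005]
force: [0.1, 0.5, 0.2]
grip_width: 0.0003
```

>>> arm_command --deltas '[{"travel": [0,0,0.5],"twist": 0,"jaw": 1},{"travel": [0,0,0.5],"twist": 0,"jaw": 1},{"travel": [0,0,0.5],"twist": 0,"jaw": 1},{"travel": [0,0,0.5],"twist": 0,"jaw": 1},{"travel": [0,0,0.4],"twist": 0,"jaw": 1},{"travel": [0,0,0],"twist": 0,"jaw": 1}]'

```text
time_s: 8.2
ee_pos: [0.5012, 0.1136, 0.0563]
tcp_rot: [0.648, 0.761, -0.011, 0.001]
force: [-0.3, -0.1, 0.1]
grip_width: 0.0004
```

```bash
python3 look.py 7
```

```text
8.2 [0.5012 0.1136 0.0563] [ 6.484e-01  7.612e-01 -1.110e-02  7.000e-04]
```

View pics/look7.png

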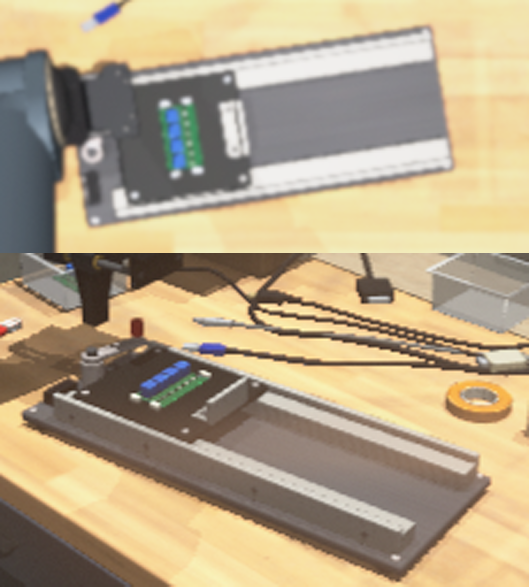

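>>> arm_command --deltas '[{"travel": [-0.35,0.1,-0.1],"twist": 0,"jaw": 1},{"travel": [-0.35,0.1,0],"twist": 0,"jaw": 1},{"travel": [-0.3,0.1,0],"twist": 0,"jaw": 1},{"travel": [-0.3,0,0],"twist": 0,"jaw": 1},{"travel": [-0.3,0,0],"twist": 0,"jaw": 1}]'

```text
time_s: 8.72
ee_pos: [0.5225, 0.0658, 0.0647]
tcp_rot: [0.648, 0.762, -0.008, 0.002]
force: [-1.1, 0.3, -0.5]
grip_width: 0.0004
```

```bash
cat >> look.py <<'E'
import numpy as np
d=s['ee_pos'][:2]-[.489,-.118];c,n=np.cos(.154),np.sin(.154);print('jig mm',1e3*(c*d[0]+n*d[1]),1e3*(-n*d[0]+c*d[1]),'F',s['force'].round(1))
E
python3 look.py 8
```

```text
8.7167 [0.5225 0.0658 0.0647] [ 0.6478  0.7618 -0.0075  0.0022]
jig mm 61.26354691502768 176.45192515015677 F [-1.1  0.3 -0.5]
```

View pics/look8.png

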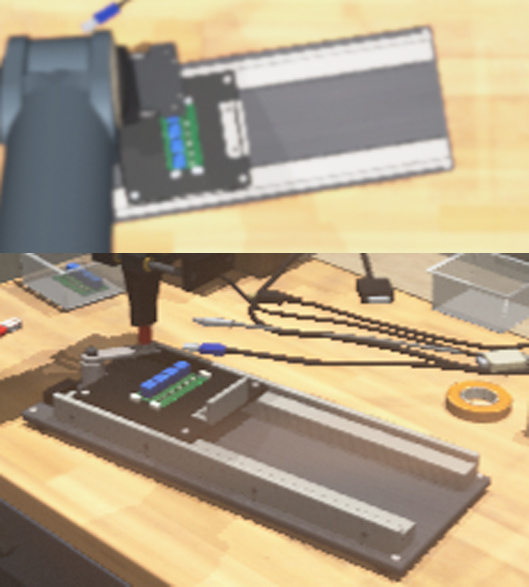

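```bash
python3 -c "
import pickle,cv2
f=pickle.load(open('scene8.pkl','rb'))['img'][195:275,200:310,::-1]
cv2.imwrite('pics/s8.png',cv2.resize(f,None,fx=7,fy=7,interpolation=cv2.INTER_CUBIC))"
```

```text
(no output)
```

View pics/s8.png

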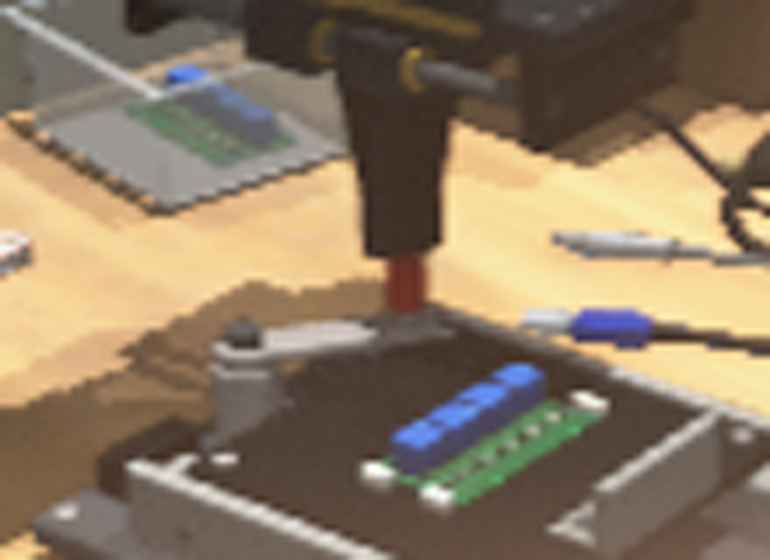

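Run:
```python
from h import *
S=pickle.load(open('scene8.pkl','rb'))
j=np.array([.489,-.118]);c,n=np.cos(.154),np.sin(.154)
for u,v,z in [(406,255,.072),(406,285,.063),(406,312,.054)]:
    X=back(S,(200+(u+.5)/7-.5,195+(v+.5)/7-.5),z);d=X[:2]-j;print(X,1e3*(c*d[0]+n*d[1]),1e3*(-n*d[0]+c*d[1]))
print(proj(S,[[.5225,.0658,.0647]]),'tip in crop',(proj(S,[[.5225,.0658,.0647]])-[200,195])*7)
```

```text
[0.51178906 0.04797715 0.072     ] 47.978932672745806 160.51721994405915
[0.50892635 0.04501397 0.063     ] 44.695574942913446 158.02822112804063
[0.50751623 0.04368344 0.054     ] 43.09805079360095 156.92974508886718
[[255.98634168 230.01409193]] tip in crop [[391.90439176 245.09864348]]
```

>>> arm_command --deltas '[{"travel": [-0.2,-0.1,0.15],"twist": 0,"jaw": 1},{"travel": [-0.2,-0.15,0.05],"twist": 0,"jaw": 1},{"travel": [-0.15,-0.15,0],"twist": 0,"jaw": 1},{"travel": [0,0,0],"twist": 0,"jaw": 1}]'

```text
time_s: 9.15
ee_pos: [0.5139, 0.0442, 0.0592]
tcp_rot: [0.649, 0.761, -0.006, 0.004]
force: [-0.4, 0.2, 0.1]
grip_width: 0.0006
```

```bash
python3 look.py 9;python3 -c "
import pickle,cv2
f=pickle.load(open('scene9.pkl','rb'))['img'][195:275,200:310,::-1]
cv2.imwrite('pics/s9.png',cv2.resize(f,None,fx=7,fy=7,interpolation=cv2.INTER_CUBIC))"
```

```text
9.15 [0.5139 0.0442 0.0592] [ 0.6489  0.7608 -0.0063  0.004 ]
jig mm 49.509317381282095 156.42720566465437 F [-0.4  0.2  0.1]
```

View pics/s9.png

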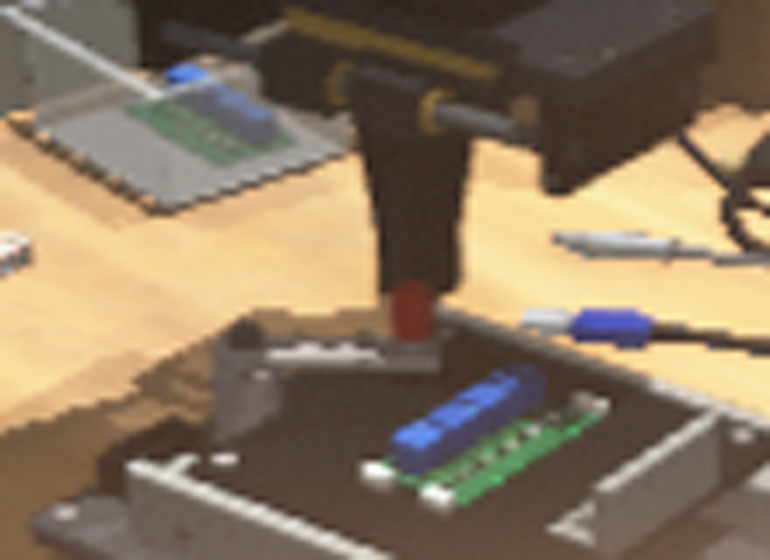

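>>> arm_command --deltas '[{"travel": [-0.15,-0.2,0],"twist": 0,"jaw": 1},{"travel": [-0.15,-0.2,0],"twist": 0,"jaw": 1},{"travel": [-0.1,-0.2,0],"twist": 0,"jaw": 1},{"travel": [-0.1,-0.2,0],"twist": 0,"jaw": 1},{"travel": [0,0,0],"twist": 0,"jaw": 1}]'

```text
time_s: 9.67
ee_pos: [0.491, 0.0264, 0.0595]
tcp_rot: [0.647, 0.762, -0.006, 0.004]
force: [0.5, -0.4, 0.0]
grip_width: 0.0005
```

```bash
python3 look.py 10;python3 -c "
import pickle,cv2
f=pickle.load(open('scene10.pkl','rb'))['img'][195:275,200:310,::-1]
cv2.imwrite('pics/s10.png',cv2.resize(f,None,fx=7,fy=7,interpolation=cv2.INTER_CUBIC))"
```

```text
9.6667 [0.491  0.0264 0.0595] [ 0.6475  0.7621 -0.0057  0.0038]
jig mm 24.152199646599733 142.3849323654252 F [ 0.5 -0.4  0. ]
```

View pics/s10.png

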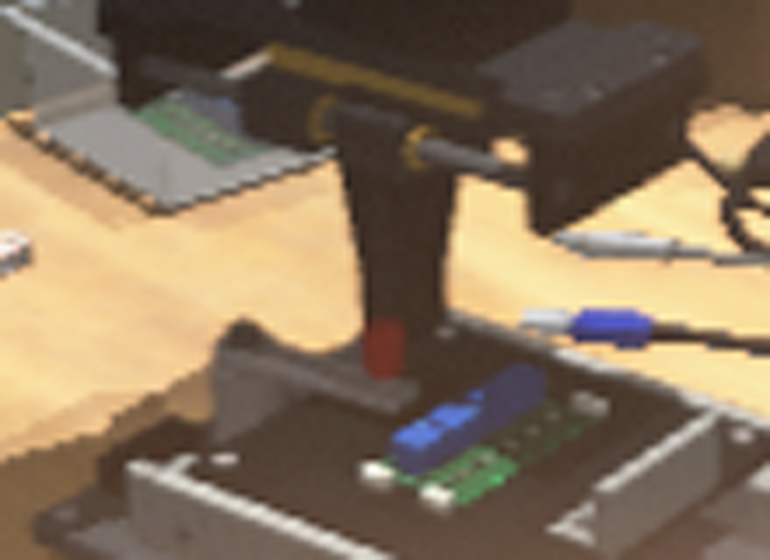

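>>> arm_command --deltas '[{"travel": [-0.05,-0.12,0],"twist": 0,"jaw": 1},{"travel": [-0.05,-0.1,0],"twist": 0,"jaw": 1}]'

```text
time_s: 9.93
ee_pos: [0.4868, 0.0236, 0.0599]
tcp_rot: [0.647, 0.763, -0.005, 0.005]
force: [0.3, 0.6, 0.5]
grip_width: 0.0005
```

>>> arm_command --deltas '[{"travel": [0,-0.1,0],"twist": 0,"jaw": 1}]'

```text
time_s: 10.02
ee_pos: [0.4855, 0.0232, 0.0602]
tcp_rot: [0.647, 0.763, -0.003, 0.006]
force: [7.5, 0.8, -3.8]
grip_width: 0.0007
```

>>> arm_command --deltas '[{"travel": [0,-0.07,0],"twist": 0,"jaw": 1}]'

```text
time_s: 10.1
ee_pos: [0.4857, 0.0231, 0.0607]
tcp_rot: [0.647, 0.763, -0.001, 0.008]
force: [5.4, 0.4, -3.4]
grip_width: 0.0007
```

>>> arm_command --deltas '[{"travel": [0.1,0.5,0],"twist": 0,"jaw": 1},{"travel": [0.1,0.5,-0.1],"twist": 0,"jaw": 1},{"travel": [0.3,0.2,-0.9],"twist": 0,"jaw": 1},{"travel": [0.5,0,-1],"twist": 0,"jaw": 1},{"travel": [1,0,-1],"twist": 0,"jaw": 1},{"travel": [1,0,-1],"twist": 0,"jaw": 1},{"travel": [1,0,0],"twist": 0,"jaw": 1},{"travel": [1,0,0],"twist": 0,"jaw": 1},{"travel": [1,0,0],"twist": 0,"jaw": 1},{"travel": [1,0,0],"twist": 0,"jaw": 1}]'

```text
time_s: 10.93
ee_pos: [0.485, 0.2363, 0.183]
tcp_rot: [0.654, 0.757, -0.005, 0.007]
force: [-0.0, 0.3, -1.1]
grip_width: 0.0005
```

>>> arm_command --deltas '[{"travel": [1,0,0],"twist": 0,"jaw": 1},{"travel": [1,0,0],"twist": 0,"jaw": 1},{"travel": [0.5,0,0],"twist": 0,"jaw": 1},{"travel": [0,0,0],"twist": 0,"jaw": 1}]'

```text
time_s: 11.27
ee_pos: [0.4686, 0.3207, 0.1811]
tcp_rot: [0.649, 0.76, -0.005, 0.005]
force: [-0.7, 0.0, -0.2]
grip_width: 0.0002
```

```bash
python3 look.py 11;python3 - <<'E'
import pickle,cv2
f=pickle.load(open('scene11.pkl','rb'))['img'][210:300,195:315,::-1]
g=pickle.load(open('top11.pkl','rb'))['img'][225:315,255:375,::-1]
cv2.imwrite('pics/s11.png',cv2.vconcat([cv2.resize(x,None,fx=3.3,fy=3.3,interpolation=cv2.INTER_CUBIC) for x in (f,g)]))
E
```

```text
11.2667 [0.4686 0.3207 0.1811] [ 0.6494  0.7605 -0.0052  0.0055]
jig mm 47.097337301721524 436.6852017592761 F [-0.7  0.  -0.2]
```

View pics/s11.png

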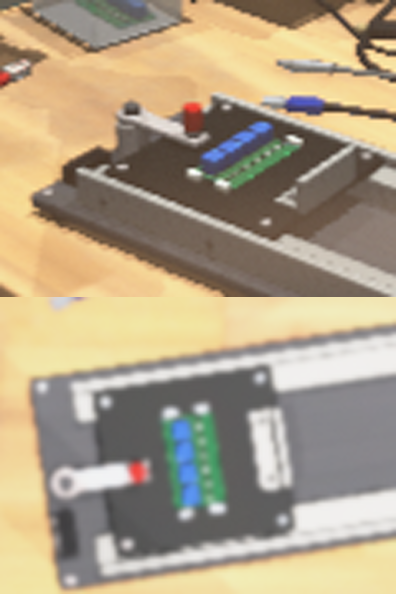

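Run:
```python
from h import *
T=pickle.load(open('top11.pkl','rb'));S=pickle.load(open('scene11.pkl','rb'))
def red(f,x0,x1,y0,y1):
    a=f['img'].astype(int);m=(a[...,0]>130)&(a[...,1]<90)&(a[...,2]<90);v,u=np.nonzero(m[y0:y1,x0:x1]);return np.array([u.mean()+x0,v.mean()+y0]),len(u)
t,nt=red(T,285,305,265,295);s,ns=red(S,240,270,235,260);print(t,nt,s,ns)
K=back(T,t,.070);P=back(T,(255+65.5/3.3-.5,225+(482-297+.5)/3.3-.5),.052)
KS=back(S,s,.063);PS=back(S,(195+131.5/3.3-.5,210+108.5/3.3-.5),.053)
for k,p in((K,P),(KS,PS)):
    d=(k-p)[:2];a=np.arctan2(d[1],d[0]);print(k,p,np.hypot(*d),'clamp angle',.154-a)
```

```text
[296.13333333 277.93333333] 15 [252.83333333 242.91666667] 12
[0.46748245 0.01646099 0.07      ] [0.45971339 0.07119159 0.052     ] 0.05527926875099873 clamp angle 1.5837874055794217
[0.47563958 0.02355388 0.063     ] [0.4597201  0.06960499 0.053     ] 0.04872509156444755 clamp angle 1.3919650755392399
```

View pics/look11.png

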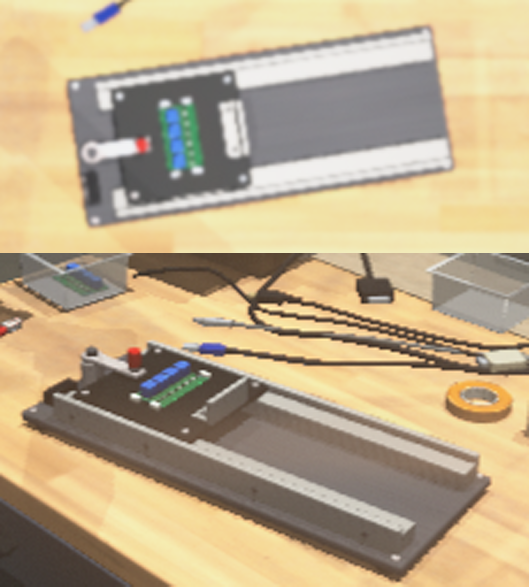

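Run:
```python
from h import *
import cv2
S=pickle.load(open('scene11.pkl','rb'))
p=np.array([.4597,.0700]);A=.154
for th in(1.3,1.4,1.5,1.57):
    d=np.array([np.cos(A-th),np.sin(A-th)])
    print(th,proj(S,[[*(p+.055*d),.072],[*(p+.055*d),.054],[*(p+.064*d),.05]]).round(1).tolist())
a=S['img'][225:265,220:275,::-1];cv2.imwrite('pics/k11.png',cv2.resize(a,None,fx=14,fy=14,interpolation=cv2.INTER_NEAREST))
```

```text
1.3 [[256.1, 238.9], [256.3, 246.1], [259.9, 248.3]]
1.4 [[255.0, 239.9], [255.1, 247.1], [258.7, 249.5]]
1.5 [[253.6, 240.9], [253.8, 248.1], [257.1, 250.7]]
1.57 [[252.6, 241.5], [252.7, 248.7], [255.9, 251.4]]
```

View pics/k11.png

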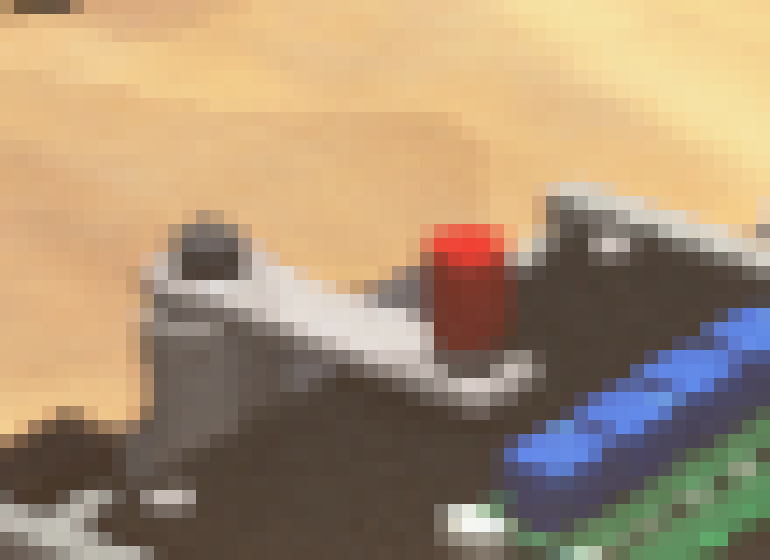

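```bash
python3 -c "
from workcell import r
print(r.job_done())"
```

```text
the job is handed in; nothing more can be done
None
```

The carrier is seated in its notches and the clamp is closed over its front edge. I handed the job in at about 11.3 s of the 45 s allowed.

- **Carrier:** I pushed its tab with the shut fingertips at about 0.07 m/s, slowing near the station. The sliding force was 2–6 N. It fell to zero as the runners dropped in, then rose to 11 N against the notch ends. After I backed off, the scene picture showed the top face level with the fences.
- **Clamp:** I pushed the red knob round from its trailing side until it met its stop (about 7.5 N, against roughly 0.5 N of friction).
- **Final state:** the arm ended well clear at z = 0.18 m, with wrist force near zero. The jig, tape roll and cables in my final cropped pictures looked undisturbed. The cutter, driver, tub and bottle are not fully in those crops, so I did not check them again, but the arm never went down near them.

**A check that disagreed:** the first angle estimates for the closed clamp were 1.58 rad from the top camera and 1.39 rad from the scene camera. The scene figure had used only the lit top of the knob. Compared with the knob's full outline, the scene view fits about 1.54–1.57 rad, so closed.

The jig pose was good to only about 2–4 mm, because corner errors in the first fit reached about 2 pixels.

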